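# Close up the dust extractor and set its damper

## Task

The bench dust extractor has had its filter changed. First press its filter hatch fully shut, then swing the hatch's hasp down over the staple until it lies flat, and last slide the damper grip along its track until it stands level with the brass marker clip. Leave the pots and the brush beside it where they are.

Things in the scene. Friction and masses are not known exactly. Their poses are not given: they have to be found in the camera images.
- extractor: Fixed white metal box, 260 (x) x 280 (y) x 120 mm high, a duct on its far (+x) wall. Origin: centre of its underside, on the table; x away from the robot at yaw 0, z up; yaw within 0.3 rad. On its top: the damper track along y on the near side (x = -85 mm), the hatch behind it (x = -45 to 115, y = -25 to 125 mm), and right of the hatch the staple.
- hatch (a joint): Hinge angle of the hatch, a grey panel 160 (x) x 150 (y) x 8 mm that lies on the box top when shut. 0 = shut (stop), grows as its right (-y) edge rises; up to 1.2 rad. The stiff hinge keeps it where it is left; about 3 to 5 N down on its knob shuts it.
- hatch_hinge (a point): Middle of the hatch's hinge line, which runs along the box's x axis at the hatch's left (+y) edge, at the hatch's underside (box frame: 35, 125, 120 mm).
- hatch_knob (a point): Centre of the top of the hatch's black round knob, 24 mm across and 20 mm high over the hatch; 125 mm from the hinge line. With the hatch shut it is at -10, 0, 148 mm in the box frame.
- hasp (a joint): Angle of the hasp relative to the hatch. 0 = the flap lies flat, bridging from the hatch to over the staple (stop); grows as its free end swings up and back over the hatch; up to 2.2 rad. It stays where it is left and needs about 1 N at its tip.
- hasp_hinge (a point): Hinge point of the hasp, on the hatch's right (-y) edge, axis along the box's x axis; with the hatch shut at 70, -21, 132 mm in the box frame.
- hasp_tip (a point): Middle of the free end of the hasp, a steel flap 85 mm long from its hinge, 34 mm wide, 4 mm thick, with a slot 14 x 22 mm centred 45 mm from the hinge, through which the staple comes; solid from 56 mm to the free end at 85 mm. With all shut the flap's top face is at z = 134 mm and this point at 70, -106, 132 mm in the box frame.
- staple_top (a point): Top of the fixed staple, a steel loop 5 mm (x) x 16 mm (y) standing 21 mm over its plate; at 70, -66, 150 mm in the box frame. It stands about 16 mm proud of the closed hasp.
- damper (a joint): Position of the damper grip along its track, 0 (right end, -y) to 0.12 m, growing towards the box's +y. Friction about 1.5 N; it stays where it is left.
- damper_top (a point): Centre of the top of the damper grip, a black block 28 (x) x 20 (y) x 40 mm high on an aluminium track 40 mm wide and 14 mm high; this point is 174 mm above the table.
- mark: Small fixed brass marker clip, 22 (x) x 12 (y) x 16 mm high, on the box top at the near (robot) side of the damper track, pointing to the track. Origin: middle of its underside, level with its point along the track; axes parallel to the box's. The grip is level with it when both have the same y in the box frame.
- bowl: Bystander: loose unglazed bowl, 90 mm across, 45 mm high; origin at the centre of its underside.
- beaker: Bystander: loose white cup, 64 mm across, 75 mm high; origin at the centre of its underside.
- jar: Bystander: loose reddish-brown clay jar, 70 mm across, 80 mm high; origin at the centre of its underside.
- brush: Bystander: loose flat brush, 200 mm long, lying on the table left of the box; origin under its middle.

How it is judged:
On the way, in this order (a step that is already met when the one before it is completed fails the run):
1. the hatch is shut (value of joint hatch below 0.04 rad), for 0.2 s.
2. the hasp lies flat over the staple, the hatch still shut (value of joint hatch below 0.04 rad and value of joint hasp below 0.07 rad), for 0.2 s.
3. the damper grip is level with the marker clip (y of damper_top in the frame of mark between -0.006 and 0.006 m), for 0.2 s.
At the end, for the whole second after the job is handed in: The hatch is shut (under 0.04 rad), the hasp lies flat over the staple (under 0.07 rad) and the damper grip's centre is within 6 mm of the marker clip along the track (all of step 2 and all of step 3); the robot touches nothing.
It fails at once if the bowl beside the extractor is moved more than 30 mm (distance of bowl from where it was at the start of the episode above 0.03 m).
It fails at once if the beaker beside the extractor is moved more than 30 mm (distance of beaker from where it was at the start of the episode above 0.03 m).
It fails at once if the jar beside the extractor is moved more than 30 mm (distance of jar from where it was at the start of the episode above 0.03 m).
It fails at once if the brush beside the extractor is moved more than 30 mm (distance of brush from where it was at the start of the episode above 0.03 m).
It also fails if it takes over 56 s, if anything falls off the work surface, if the arm or the gripper's body presses on something with over 40 N, if the wrist force passes 120 N, or if a joint passes its speed limit or range.

## Robot

A 7-joint arm with a two-finger parallel gripper is mounted at the origin on the work surface. World frame = base frame: x ahead of the robot, y to its left, z up, the work surface at z = 0. Lengths are in m, angles in rad, forces in N, time in s.
With the tool pointing down it reaches from about 0.35 to 0.9 m from the base axis. Payload 7.2 kg.
Tool frame: the origin (TCP) lies on the centre line of the jaws, within the pads' length; the fingertips stand 25 mm ahead of it and the grasp point (between the pads) lies 6 mm ahead of it; z points along the fingers, y is the line along which they close (so a half turn about z gives the same grasp; the last joint's range is limited). The gripper opens to 88 mm and grips with 3 to 60 N. Pads are 20 mm wide; open, the fingers measure 115 mm over their backs; the gripper's body (75 mm by 178 mm) begins 61 mm behind the grasp point.
Start: joints at [-1.201, 0.411, -0.013, 1.596, 0.006, 1.134, -0.082], TCP at [0.265, 0.566, 0.248] pointing down, gripper open.
Joint ranges: [-2.95, 2.95], [-0.29, 1.99], [-1.47, 1.44], [0.14, 2.54], [-1.03, 4.17], [0.13, 1.85], [-2.86, 2.86]. Speed limits (rad/s): [2.39, 2.39, 3.01, 3.01, 3.14, 3.14, 3.14].

## Interface

Orientations are given as a unit quaternion [w, x, y, z].
In Python, from plant import robot gives the robot as it stands.
- The arm moves only by the tool arm_command, never from a script. Its argument "plan" is a list of rows, each a list of 7 numbers: the shift along the tool's x, y, z in mm, then the turn, a rotation vector about the tool's x, y, z in degrees, then the opening, from 0 (shut) to 1 (fully open). A call has 1 to 12 rows; each row shifts and turns the commanded pose from where the row before left it, along the tool's axes as they then stand; what a row does not reach is not made up. A row lasts 1/12 s, in which the tool goes at most 41.7 mm and 7.16 degrees, less where a joint would pass 70% of its speed; a pose out of reach is approached as far as the arm can. A call with a gripper value outside its range is refused whole. The fingers move at their own pace and stop on an object; "squeeze" is the grip in N (left out, the last holds). Time passes only in rows, so rows that do not move let the fingers close. It gives the time, the measured TCP pose, the force, the opening and the grip force at its end, in the units of the state.
- robot.state(): the state, without advancing time (a new reading comes with each control period).
- robot.get_image(name): name is "scene" or "top" or "wrist"; returns the picture (400x640x3 uint8, blue, green, red); there is no depth.
- robot.get_calibration(name): a dict with "mtx" (3x3 intrinsics, pixels), "rvec" (rotation vector, rad) and "tvec" (3), from world to camera coordinates, as OpenCV has them. Camera axes: x right, y down, z forward; pixel columns grow to the right and rows downward; lengths in m; the calibration is good to about 2 mm. A picture is of the moment at which its call begins: read the wrist's pose just before it. get_calibration takes no time and is no camera call; for the wrist camera it gives the pose at the moment of the call.
- robot.job_done(): hands the job in; it is judged then, once.
The state is a dict: "time_s": time; "joint_pos": joint angles; "qd": joint speeds; "tau": joint torques, N m; "tcp_pos": TCP position; "tool_rot": TCP orientation; "force": force on the tool from outside, world axes, zero at the start; "torque": the same for the moment, N m; "gripper_width": finger opening in m; "finger_force": force on a finger pad.
Only numpy, scipy, OpenCV 4.12 (cv2) and the standard library are available. Lean on these libraries where they do the work, as an engineer would, in place of code of your own. Each camera call takes 0.05 s, during which the arm holds its last target. There are 200 camera calls.

## Working session

There is one attempt and no reset: what is moved stays moved. The work goes in short steps, Python scripts to look and compute and a tool call to move; the robot and the scene stay as the last step left them, time stands still between calls to the robot, and variables do not carry over. Pictures are saved under pics/ and viewed, at most 10 in all, crops included, and the job is handed in when it is done.

Besides the shell and the picture viewer there is one more tool, called after "Request:" as a command line: name --pt "numbers of a row" for each row, then --argument value for the rest. arm_command: Moves the arm, as the interface text tells. Its arguments: {"type":"object","properties":{"plan":{"type":"array","items":{"type":"array","items":{"type":"number"}}},"squeeze":{"type":"number"}},"required":["plan"]}

```bash
mkdir -p pics
python3 - <<'E'
from plant import robot
import cv2
s=robot.state();print(s)
for n in("scene","top"):
    im=robot.get_image(n);cv2.imwrite(f"pics/{n}0.png",im)
    c=robot.get_calibration(n);print(n,c)
E
```

```text
{'time_s': 0.0, 'joint_pos': array([-1.20120226,  0.41191008, -0.01270472,  1.59704205,  0.00558804,
        1.13429439, -0.08223583]), 'qd': array([-3.44705692e-05, -2.46379836e-04,  8.41448590e-04, -1.10330313e-03,
        7.64975324e-04,  4.67800187e-04,  9.28388376e-04]), 'tau': array([-2.03914487e-04, -5.87948477e+01,  6.41089920e-01, -2.91085893e+01,
       -5.38410048e-02,  1.80230441e-02,  1.39150316e-04]), 'tcp_pos': array([0.26480255, 0.56561541, 0.24680356]), 'tool_rot': array([-1.23168788e-04,  2.17164244e-01,  9.76134743e-01, -7.99774324e-04]), 'force': array([ 0.08429148, -0.05852991,  0.30733605]), 'torque': array([-0.02733667, -0.01221661, -0.003966  ]), 'finger_force': 0.0, 'gripper_width': 0.08786205918325718}
scene {'mtx': array([[378.01308066,   0.        , 320.16448463],
       [  0.        , 378.01308066, 201.66171664],
       [  0.        ,   0.        ,   1.        ]]), 'rvec': array([ 1.93920811,  1.51216297, -0.60363009]), 'tvec': array([-0.20640601, -0.28972139,  1.30053063])}
top {'mtx': array([[379.97136652,   0.        , 317.87115504],
       [  0.        , 379.97136652, 200.26705882],
       [  0.        ,   0.        ,   1.        ]]), 'rvec': array([ 2.12439446, -2.10790693,  0.20942415]), 'tvec': array([0.06958173, 0.58351795, 0.79425397])}
```

View pics/scene0.png

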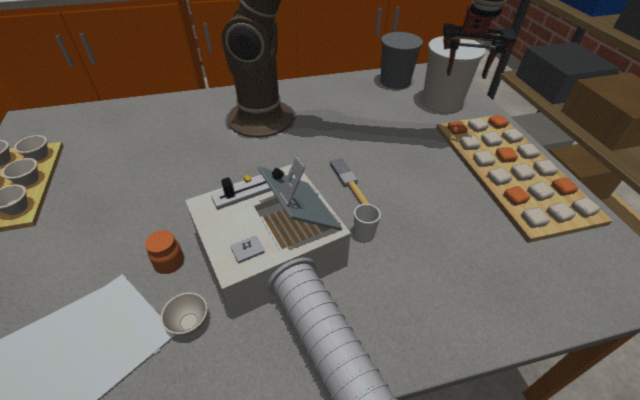

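View pics/top0.png

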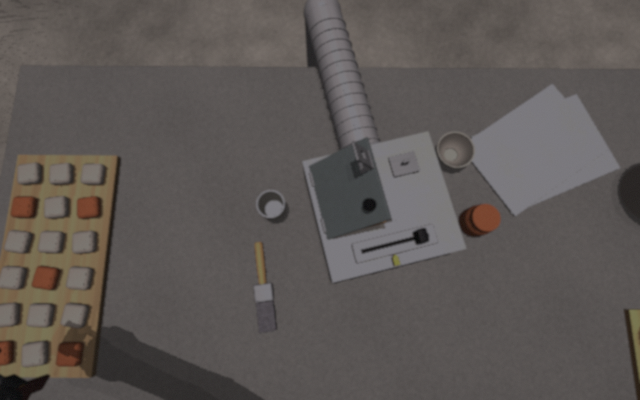

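The scene view shows the hatch ajar with the knob at about (278,174), the hasp standing up at (297,175), the grip at (228,185) and the brass clip at (247,178). In the top view the box corners are about (305,160), (430,132), (465,248) and (333,280). The knob is at (369,206), the grip at (421,237), the clip at (396,261) and the staple at (404,163).

```bash
cat > h.py <<'E'
import numpy as np,cv2
from scipy.spatial.transform import Rotation as R
def ray(c,p):
    Rm=cv2.Rodrigues(np.array(c["rvec"]))[0];t=np.array(c["tvec"]).ravel()
    d=Rm.T@np.linalg.solve(c["mtx"],[p[0],p[1],1.]);return -Rm.T@t,d/np.linalg.norm(d)
def plane(c,p,z):
    o,d=ray(c,p);return o+d*(z-o[2])/d[2]
def tri(obs):
    A=np.zeros((3,3));b=np.zeros(3);M=[]
    for c,p in obs:
        o,d=ray(c,p);P=np.eye(3)-np.outer(d,d);A+=P;b+=P@o;M.append((P,o))
    x=np.linalg.solve(A,b);return x,[round(1e3*np.linalg.norm(P@(x-o)),1) for P,o in M]
def blob(m,roi,amin=4):
    x0,y0,x1,y1=roi;n,l,s,ce=cv2.connectedComponentsWithStats(m[y0:y1,x0:x1].astype(np.uint8))
    return sorted([(int(s[i,4]),(ce[i]+[x0,y0]).round(1).tolist(),(s[i,:4]+[x0,y0,0,0]).tolist()) for i in range(1,n) if s[i,4]>=amin],reverse=True)[:4]
E
python3 - <<'E'
from h import *
from plant import robot
T=cv2.imread("pics/top0.png");S=cv2.imread("pics/scene0.png")
cT=robot.get_calibration("top");cS=robot.get_calibration("scene")
def yel(I):
    h=cv2.cvtColor(I,cv2.COLOR_BGR2HSV);return (h[...,0]>18)&(h[...,0]<36)&(h[...,1]>120)&(h[...,2]>80)
for n,I,rois in(("T",T,dict(clip=(385,250,410,272),knob=(355,192,385,220),grip=(408,224,435,250))),("S",S,dict(clip=(238,170,256,188),knob=(268,165,288,184),grip=(215,172,240,202)))):
    for k,r in rois.items():
        m=yel(I) if k=="clip" else I.max(2)<(35 if n=="T" else 40)
        print(n,k,blob(m,r))
for p in[(305,160),(430,132),(465,248),(333,280)]:print(p,plane(cT,p,.12).round(4))
a=cv2.resize(T[120:290,295:475],None,fx=4,fy=4,interpolation=cv2.INTER_CUBIC)[:600]
b=cv2.resize(S[145:285,180:360],None,fx=4,fy=4,interpolation=cv2.INTER_CUBIC)
cv2.imwrite("pics/tc.png",cv2.resize(T[125:285,298:472],None,fx=3.7,fy=3.7,interpolation=cv2.INTER_CUBIC));cv2.imwrite("pics/sc.png",b)
E
```

```text
T clip [(12, [395.7, 261.8], [394, 260, 4, 4])]
T knob [(132, [368.8, 204.7], [363, 199, 13, 13])]
T grip [(124, [420.0, 236.2], [412, 229, 16, 14])]
S clip [(29, [246.8, 177.7], [244, 175, 6, 7])]
S knob [(81, [277.0, 174.0], [272, 169, 11, 11])]
S grip [(153, [227.8, 188.0], [222, 179, 13, 19])]
(305, 160) [0.6575 0.102  0.12  ]
(430, 132) [ 0.7225 -0.1665  0.12  ]
(465, 248) [ 0.4742 -0.2248  0.12  ]
(333, 280) [0.4086 0.0425 0.12  ]
```

View pics/tc.png

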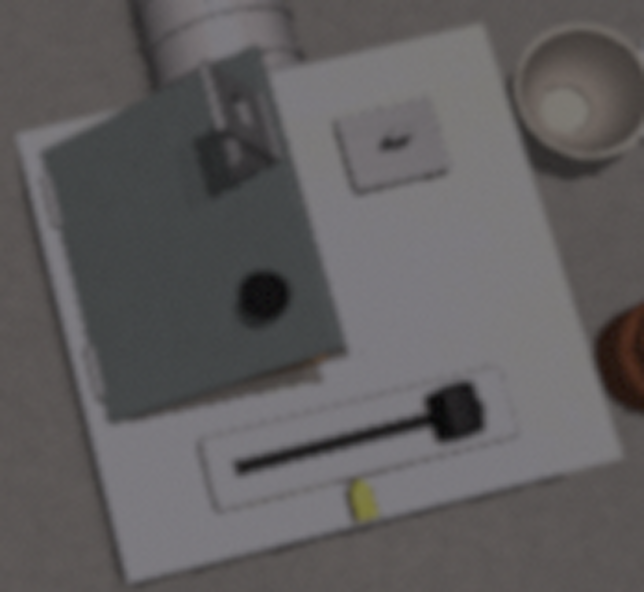

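View pics/sc.png

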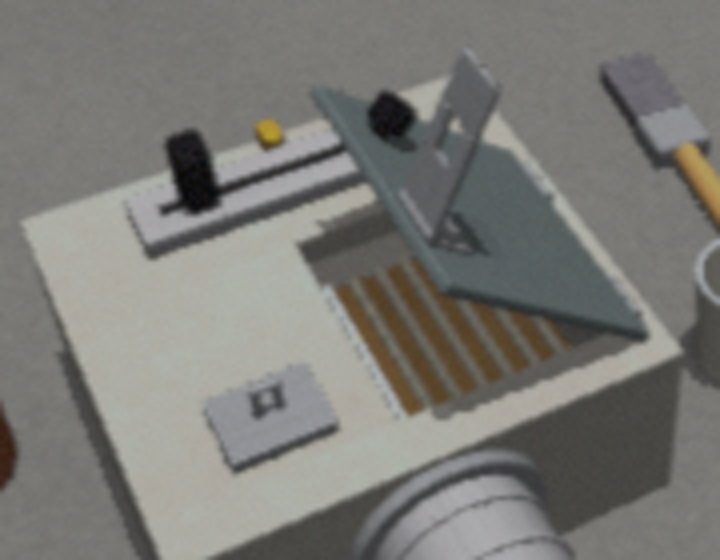

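The crops resolve the corners in the top view at about (333,282.4), (466,248), (429.5,131.5) and (302.5,160.5). The hasp is upright on the half-open hatch, the slot in the track is visible, and the clip's point is at about crop (362,487). Next I fit the box pose and triangulate.

```bash
cat >> h.py <<'E'
def boxfit(P,Q): # Q world xy, P box xy
    pc,qc=P.mean(0),Q.mean(0);H=(P-pc).T@(Q-qc);a=np.arctan2(H[0,1]-H[1,0],H[0,0]+H[1,1])
    r=np.array([[np.cos(a),-np.sin(a)],[np.sin(a),np.cos(a)]]);return qc-r@pc,a,np.linalg.norm((P-pc)@r.T+qc-Q,axis=1)
E
python3 - <<'E'
from h import *
from plant import robot
cT=robot.get_calibration("top");cS=robot.get_calibration("scene")
px=[(332.8,282.2),(466,247.7),(429.3,131.2),(302.3,160.4)]
Q=np.array([plane(cT,p,.12)[:2] for p in px]);P=np.array([(-.13,.14),(-.13,-.14),(.13,-.14),(.13,.14)])
o,a,e=boxfit(P,Q);print("box",o.round(4),a.round(4),"res",e.round(4))
r=np.array([[np.cos(a),-np.sin(a)],[np.sin(a),np.cos(a)]])
def B(x):return np.r_[r.T@(x[:2]-o),x[2]].round(4)
# crop px -> image
tc=lambda u,v:((u+.5)/3.7-.5+298,(v+.5)/3.7-.5+125); sc=lambda u,v:((u+.5)/4-.5+180,(v+.5)/4-.5+145)
for n,p,q in[("clip",(395.7,261.8),(246.8,177.7)),("knob",tc(266,292),sc(390,113)),("grip",(420.,236.2),(227.8,188.)),("griptop",tc(457,408),sc(187,137)),
 ("hasp tip mid",tc(232,70),sc(480,70)),("hatch nr corner",tc(346,351),sc(318,90)),("staple",tc(396,141),sc(268,392)),("boxNR corner",px[1],sc(24,223))]:
    x,g=tri([(cT,p),(cS,q)]);print(n,x.round(4),g,"box",B(x))
for n,p,z in[("clip",(395.7,261.8),.132),("grip",tc(457,408),.170),("staple",tc(396,141),.15),("slotL",tc(238,467),.134),("slotR",tc(430,422),.134),("trackL",tc(209,475),.134),("trackR",tc(508,400),.134)]:
    print(n,B(plane(cT,p,z)))
E
```

```text
box [ 0.565  -0.0603] 0.2483 res [0.0005 0.0018 0.0015 0.0004]
clip [ 0.4451 -0.0812  0.1298] [np.float64(0.4), np.float64(0.4)] box [-0.1213  0.0092  0.1298]
knob [ 0.5455 -0.0196  0.218 ] [np.float64(0.3), np.float64(0.3)] box [-0.0089  0.0443  0.218 ]
grip [ 0.494  -0.1259  0.1518] [np.float64(0.4), np.float64(0.4)] box [-0.0849 -0.0461  0.1518]
griptop [ 0.4935 -0.123   0.1777] [np.float64(1.3), np.float64(1.3)] box [-0.0847 -0.0432  0.1777]
hasp tip mid [0.6278 0.0089 0.3076] [np.float64(3.6), np.float64(3.6)] box [0.0779 0.0517 0.3076]
hatch nr corner [ 0.5171 -0.0553  0.2174] [np.float64(2.9), np.float64(2.9)] box [-0.0452  0.0166  0.2174]
staple [ 0.647  -0.104   0.1399] [np.float64(0.7), np.float64(0.7)] box [ 0.0688 -0.0625  0.1399]
boxNR corner [ 0.4751 -0.2255  0.1185] [np.float64(1.8), np.float64(1.8)] box [-0.1277 -0.138   0.1185]
clip [-0.1215  0.0093  0.132 ]
grip [-0.0839 -0.0441  0.17  ]
staple [ 0.0661 -0.06    0.15  ]
slotL [-0.0848  0.0688  0.134 ]
slotR [-0.0862 -0.0382  0.134 ]
trackL [-0.0852  0.0851  0.134 ]
trackR [-0.0848 -0.0826  0.134 ]
```

The fit agrees with the text: track x is -85 mm, the clip and grip heights match, and the staple is where it should be. That gives box yaw 0.248, hatch about 0.66 rad, hasp about 1.28 rad, and the clip at y = +9 mm with the grip at -44 mm. I'll turn the tool to line up with the box and raise it.

Request:
arm_command --pt "0 0 -20 0 0 -6.5 0" --pt "0 0 -20 0 0 -6.5 0" --pt "0 0 -20 0 0 -6.5 0" --pt "0 0 -20 0 0 -6.6 0" --pt "0 0 -20 0 0 -6.6 0" --pt "0 0 -15 0 0 -6.6 0"

```text
time_s: 0.6
tcp_pos: [0.265, 0.5661, 0.3641]
tool_rot: [0.0, -0.127, 0.992, 0.0]
force: [0.3, 0.4, -0.1]
gripper_width: 0.0516
finger_force: 0.0
```

```bash
cat > st.py <<'E'
from h import *
from plant import robot
import sys
o=np.array([.565,-.0603]);a=.2483
def tobox(p):
    c,s=np.cos(a),np.sin(a);d=np.array(p[:2])-o;return np.array([c*d[0]+s*d[1],-s*d[0]+c*d[1],p[2]])
def show():
    s=robot.state();q=s["tool_rot"];Rm=R.from_quat([q[1],q[2],q[3],q[0]])
    Rb=R.from_euler("z",-a)*Rm
    b=tobox(s["tcp_pos"])*1e3
    print("t",round(s["time_s"],2),"box TCP mm",b.round(1),"tip z",round(b[2]-25,1),"ytool(box)",Rb.as_matrix()[:,1].round(3),"z",Rb.as_matrix()[:,2].round(3),"F",s["force"].round(1),"w",round(s["gripper_width"],4),"ff",s["finger_force"],"j",s["joint_pos"].round(2))
    return s,Rm.as_matrix()
if __name__=="__main__":
    s,Rm=show()
    if len(sys.argv)>3:
        t=np.array([float(v) for v in sys.argv[1:4]])/1e3; w=np.r_[R.from_euler("z",a).apply(t)[:2]+o,t[2]]  # box TCP target mm
        print("tool shift mm",(Rm.T@(w-s["tcp_pos"])*1e3).round(1))
E
python3 st.py -9 42 360
```

```text
t 0.6 box TCP mm [-136.8  680.9  364.1] tip z 339.1 ytool(box) [-0.005  1.     0.001] z [ 0.     0.001 -1.   ] F [ 0.3  0.4 -0.1] w 0.0516 ff 0.0 j [-1.11  0.35 -0.14  1.42  0.05  1.38  0.57]
tool shift mm [-124.4 -639.6    3.8]
```

Request:
arm_command --pt "-6 -30 0 0 0 0 0" --pt "-6 -30 0 0 0 0 0" --pt "-6 -30 0 0 0 0 0" --pt "-6 -30 0 0 0 0 0" --pt "-6 -30 0 0 0 0 0" --pt "-6 -30 0 0 0 0 0" --pt "-6 -30 0 0 0 0 0" --pt "-6 -30 0 0 0 0 0" --pt "-6 -30 0 0 0 0 0" --pt "-6 -30 0 0 0 0 0" --pt "-6 -30 0 0 0 0 0" --pt "-6 -30 0 0 0 0 0"

```text
time_s: 1.6
tcp_pos: [0.4234, 0.2332, 0.3625]
tool_rot: [-0.0, -0.124, 0.992, -0.0]
force: [1.4, 0.3, -0.3]
gripper_width: 0.0006
finger_force: 0.0
```

```bash
python3 st.py -9 42 280
```

```text
t 1.6 box TCP mm [-65.1 319.3 362.5] tip z 337.5 ytool(box) [ 0.  1. -0.] z [-0. -0. -1.] F [ 1.4  0.3 -0.3] w 0.0006 ff 0.0 j [-0.67  0.08  0.07  1.76 -0.01  1.3   1.22]
tool shift mm [ -56.2 -277.3   82.5]
```

Request:
arm_command --pt "-6 -28 0 0 0 0 0" --pt "-6 -28 0 0 0 0 0" --pt "-6 -28 0 0 0 0 0" --pt "-6 -28 0 0 0 0 0" --pt "-6 -28 0 0 0 0 0" --pt "-6 -28 0 0 0 0 0" --pt "-6 -28 0 0 0 0 0" --pt "-6 -28 0 0 0 0 0" --pt "-6 -28 20 0 0 0 0" --pt "-2 -24 20 0 0 0 0" --pt "0 0 20 0 0 0 0" --pt "0 0 22 0 0 0 0"

```text
time_s: 2.6
tcp_pos: [0.5454, -0.0211, 0.2797]
tool_rot: [0.0, -0.122, 0.993, -0.0]
force: [0.1, 1.5, -0.0]
gripper_width: 0.0005
finger_force: 0.0
```

Run:
```python
from st import *
show(); cv2.imwrite("pics/s1.png",cv2.resize(robot.get_image("scene")[100:300,150:390],None,fx=3,fy=3))
```

```text
t 2.6 box TCP mm [ -9.4  42.8 279.7] tip z 254.7 ytool(box) [ 0.004  1.    -0.001] z [-0.    -0.001 -1.   ] F [ 0.1  1.5 -0. ] w 0.0005 ff 0.0 j [-0.3   0.25  0.31  1.76 -0.08  1.14  1.85]
```

View pics/s1.png

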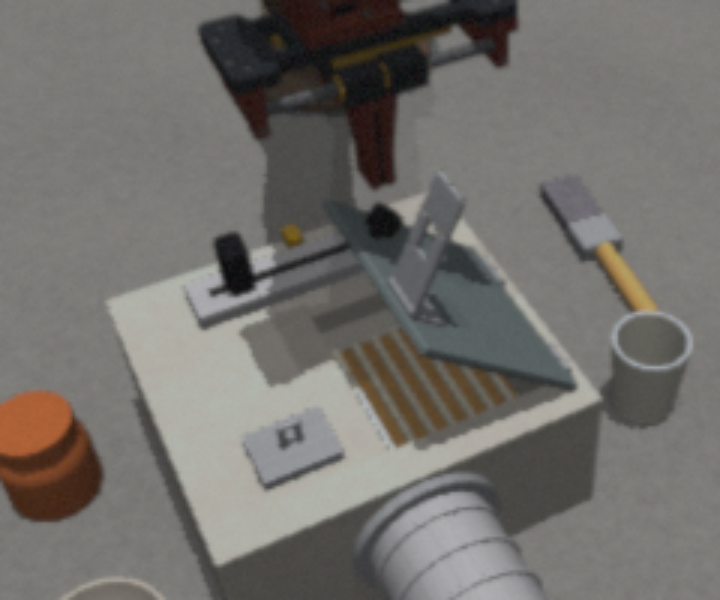

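The closed fingers (crop (377,185)) stand right above the knob (382,220), clear of the hasp. I'll press down along the knob's arc.

Request:
arm_command --pt "0 0 15 0 0 0 0" --pt "0 0 15 0 0 0 0" --pt "0 -5 6 0 0 0 0" --pt "0 -5 6 0 0 0 0" --pt "0 -5 7 0 0 0 0" --pt "0 -4 7 0 0 0 0" --pt "0 -4 7 0 0 0 0" --pt "0 -4 7 0 0 0 0" --pt "0 -4 7 0 0 0 0" --pt "0 -4 7 0 0 0 0" --pt "0 -3 7 0 0 0 0" --pt "0 -3 6 0 0 0 0"

```text
time_s: 3.65
tcp_pos: [0.5551, -0.0585, 0.1825]
tool_rot: [-0.0, -0.124, 0.992, 0.0]
force: [-0.4, 1.6, 2.4]
gripper_width: 0.0007
finger_force: 0.8
```

```bash
python3 st.py -10 0 173
```

```text
t 3.65 box TCP mm [ -9.2   4.2 182.5] tip z 157.5 ytool(box) [-0.     1.     0.001] z [-0.001  0.001 -1.   ] F [-0.4  1.6  2.4] w 0.0007 ff 0.8151398599147797 j [-0.22  0.37  0.3   1.85 -0.14  0.94  1.97]
tool shift mm [ 0.8 -4.2  9.5]
```

Request:
arm_command --pt "0 -2 4 0 0 0 0" --pt "0 -1 3 0 0 0 0" --pt "0 -1 2 0 0 0 0" --pt "0 0 2 0 0 0 0" --pt "0 0 0 0 0 0 0"

```text
time_s: 4.07
tcp_pos: [0.556, -0.0629, 0.1734]
tool_rot: [-0.0, -0.124, 0.992, 0.0]
force: [-3.4, 0.2, 7.5]
gripper_width: 0.0003
finger_force: 3.8
```

Request:
arm_command --pt "0 0 1.5 0 0 0 0" --pt "0 0 1.5 0 0 0 0" --pt "0 0 0 0 0 0 0" --pt "0 0 0 0 0 0 0"

```text
time_s: 4.4
tcp_pos: [0.5561, -0.0629, 0.1731]
tool_rot: [0.001, -0.124, 0.992, 0.0]
force: [-12.7, 0.7, 32.3]
gripper_width: 0.0006
finger_force: 15.8
```

The stop is firm at tip z = 148 mm, so the hatch is shut. I'll lift, move behind the hasp and check with a picture.

Request:
arm_command --pt "0 0 -15 0 0 0 0" --pt "0 0 -15 0 0 0 0" --pt "0 0 -15 0 0 0 0" --pt "-16 2 0 0 0 0 0" --pt "-16 2 0 0 0 0 0" --pt "-16 2 0 0 0 0 0" --pt "-16 2 0 0 0 0 0" --pt "-16 2 0 0 0 0 0"

```text
time_s: 5.07
tcp_pos: [0.632, -0.0332, 0.2147]
tool_rot: [0.0, -0.124, 0.992, -0.0]
force: [0.1, -0.6, 0.1]
gripper_width: 0.0008
finger_force: 0.0
```

Run:
```python
from st import *
show(); cv2.imwrite("pics/s2.png",cv2.resize(robot.get_image("scene")[100:300,150:390],None,fx=3,fy=3))
```

```text
t 5.07 box TCP mm [ 71.6   9.8 214.7] tip z 189.7 ytool(box) [ 0.  1. -0.] z [ 0. -0. -1.] F [ 0.1 -0.6  0.1] w 0.0008 ff 0.0 j [-0.24  0.46  0.3   1.63 -0.15  1.07  1.92]
```

View pics/s2.png

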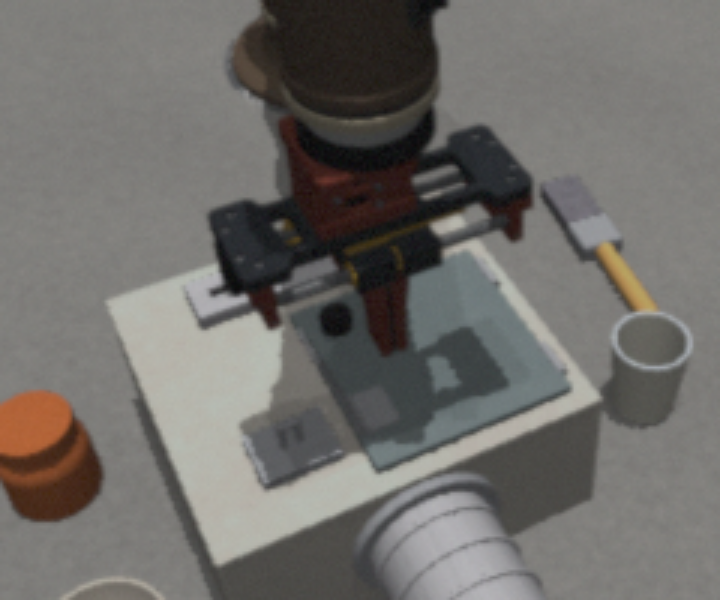

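Run:
```python
from st import *
from plant import robot
I={n:robot.get_image(n) for n in("top","wrist")}
for n in("scene","top","wrist"):
    c=robot.get_calibration(n)
    for th in(None,0,.6,1.28,1.7,2.2):
        p=[70,-21,132] if th is None else [70,-21-85*np.cos(th),132+85*np.sin(th)]
        w=np.r_[R.from_euler("z",a).apply(p)[:2]/1e3+o,p[2]/1e3]
        u=cv2.projectPoints(w[None],c["rvec"],c["tvec"],c["mtx"],None)[0].ravel()
        print(n,th,u.round(0),((u-[150,100])*3).round(0) if n=="scene" else "")
cv2.imwrite("pics/tw2.png",np.hstack([cv2.resize(I["top"][110:300,290:480],(400,400)),cv2.resize(I["wrist"],(400,250)) if 0 else cv2.copyMakeBorder(cv2.resize(I["wrist"],(400,250)),0,150,0,0,cv2.BORDER_CONSTANT)]))
```

```text
scene None [266. 238.] [349. 413.]
scene 0 [226. 254.] [228. 462.]
scene 0.6 [229. 235.] [238. 406.]
scene 1.28 [250. 215.] [300. 345.]
scene 1.7 [268. 207.] [353. 322.]
scene 2.2 [287. 206.] [411. 318.]
top None [384. 168.] 
top 0 [423. 158.] 
top 0.6 [423. 153.] 
top 1.28 [404. 153.] 
top 1.7 [386. 156.] 
top 2.2 [365. 164.] 
wrist None [278. 217.] 
wrist 0 [161. 217.] 
wrist 0.6 [147. 245.] 
wrist 1.28 [206. 275.] 
wrist 1.7 [278. 278.] 
wrist 2.2 [357. 263.]
```

View pics/tw2.png

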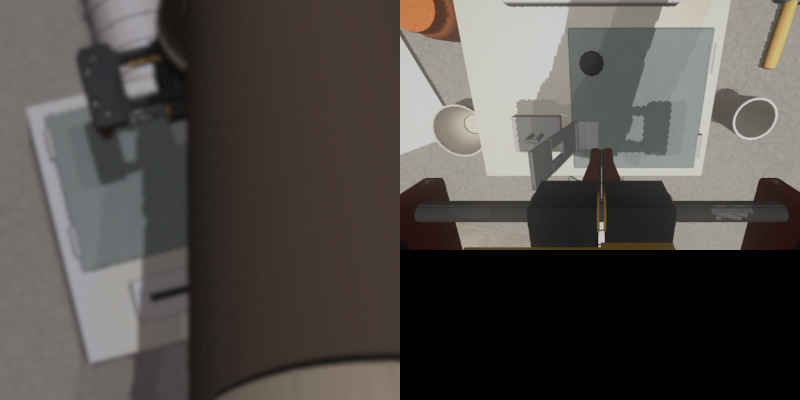

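In the wrist half of the picture the hasp stands at (535-575,125-185), leaning right as predicted for about 1.25 rad. The fingers at (600,160) are on its hatch side. I'll sweep it over.

Request:
arm_command --pt "0 -10 5 0 0 0 0" --pt "0 -10 5 0 0 0 0" --pt "0 -10 0 0 0 0 0" --pt "0 -8 0 0 0 0 0" --pt "0 -8 0 0 0 0 0" --pt "0 -8 0 0 0 0 0" --pt "0 -8 0 0 0 0 0" --pt "0 -8 0 0 0 0 0" --pt "0 -8 5 0 0 0 0" --pt "0 -8 5 0 0 0 0" --pt "0 -8 4 0 0 0 0" --pt "0 -9 2 0 0 0 0"

```text
time_s: 6.22
tcp_pos: [0.6565, -0.1337, 0.1875]
tool_rot: [-0.001, -0.124, 0.992, 0.0]
force: [-0.6, 0.5, 0.1]
gripper_width: 0.0005
finger_force: 0.1
```

```bash
python3 st.py 70 -94 160
```

```text
t 6.22 box TCP mm [ 70.7 -93.6 187.5] tip z 162.5 ytool(box) [-0.     1.     0.001] z [-0.001  0.001 -1.   ] F [-0.6  0.5  0.1] w 0.0005 ff 0.13274843338876963 j [-0.08  0.55  0.31  1.56 -0.18  1.06  2.1 ]
tool shift mm [ 0.6 -0.4 27.5]
```

Request:
arm_command --pt "0 0 6 0 0 0 0" --pt "0 0 6 0 0 0 0" --pt "0 0 6 0 0 0 0" --pt "0 0 5 0 0 0 0" --pt "0 0 3 0 0 0 0" --pt "0 0 2 0 0 0 0" --pt "0 0 1 0 0 0 0" --pt "0 0 0 0 0 0 0"

```text
time_s: 6.88
tcp_pos: [0.6567, -0.1327, 0.1597]
tool_rot: [-0.0, -0.124, 0.992, 0.0]
force: [0.2, -1.0, 0.1]
gripper_width: 0.0003
finger_force: 0.0
```

Request:
arm_command --pt "0 0 1 0 0 0 0" --pt "0 0 1 0 0 0 0" --pt "0 0 0.5 0 0 0 0" --pt "0 0 0 0 0 0 0" --pt "0 0 0 0 0 0 0"

```text
time_s: 7.3
tcp_pos: [0.657, -0.133, 0.159]
tool_rot: [0.001, -0.124, 0.992, 0.0]
force: [-3.3, 2.5, 9.9]
gripper_width: 0.0004
finger_force: 5.3
```

Run:
```python
from st import *
show(); S=robot.get_image("scene")[130:290,170:350];W=robot.get_image("wrist")
cv2.imwrite("pics/s3.png",np.hstack([cv2.resize(S,(450,400)),cv2.resize(W[100:400,100:350],(333,400))]))
```

```text
t 7.3 box TCP mm [ 71.4 -93.1 159. ] tip z 134.0 ytool(box) [0. 1. 0.] z [ 0.002  0.    -1.   ] F [-3.3  2.5  9.9] w 0.0004 ff 5.321506247855723 j [-0.07  0.58  0.3   1.59 -0.19  1.01  2.1 ]
```

View pics/s3.png

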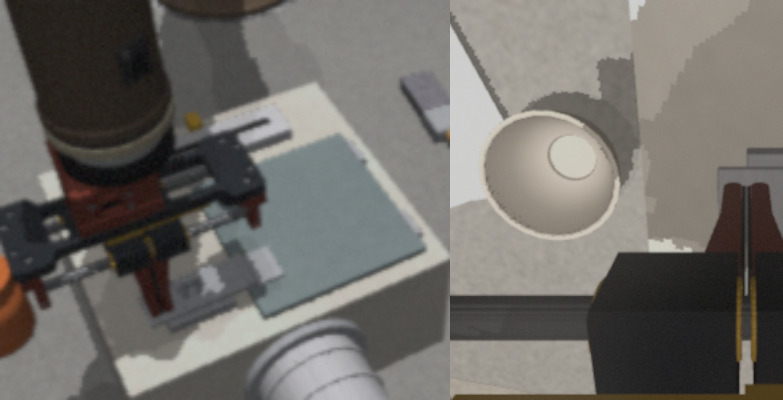

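The hasp lies over the staple with a firm stop at tip z = 134 mm, which is the flap's shut height, so it is flat. I'll lift, open and go to a viewpoint for the grip and the clip.

Request:
arm_command --pt "0 0 -20 0 0 0 0" --pt "0 0 -25 0 0 0 0" --pt "0 0 -25 0 0 0 0" --pt "13 12 0 0 0 0 1" --pt "13 12 0 0 0 0 1" --pt "13 12 0 0 0 0 1" --pt "14 12 0 0 0 0 1" --pt "14 12 0 0 0 0 1" --pt "14 12 0 0 0 0 1" --pt "0 0 0 0 0 0 1" --pt "0 0 0 0 0 0 1"

```text
time_s: 8.32
tcp_pos: [0.5605, -0.083, 0.2278]
tool_rot: [0.001, -0.124, 0.992, 0.0]
force: [0.4, -0.1, 0.4]
gripper_width: 0.0505
finger_force: 0.0
```

Run:
```python
from st import *
show(); c=robot.get_calibration("wrist");W=robot.get_image("wrist");cv2.imwrite("pics/w4.png",W)
np.savez("w4.npz",**c)
h=cv2.cvtColor(W,cv2.COLOR_BGR2HSV);m=(h[...,0]>18)&(h[...,0]<36)&(h[...,1]>120)&(h[...,2]>60)
for b in blob(m,(0,0,640,400)):print(b,"box",tobox(plane(c,b[1],.136)).round(4))
```

```text
t 8.32 box TCP mm [ -9.9 -20.9 227.8] tip z 202.8 ytool(box) [-0.001  1.     0.   ] z [ 0.001  0.    -1.   ] F [ 0.4 -0.1  0.4] w 0.0505 ff 0.0 j [-0.19  0.33  0.32  1.78 -0.12  1.04  1.99]
(1488, [482.3, 394.0], [397, 388, 155, 12]) box [0.1656 0.1277 0.136 ]
(589, [365.5, 60.8], [356, 45, 20, 36]) box [-0.1169  0.0083  0.136 ]
(570, [428.9, 341.1], [416, 308, 22, 64]) box [0.1066 0.0726 0.136 ]
(465, [213.6, 347.7], [207, 315, 18, 57]) box [ 0.1138 -0.1144  0.136 ]
```

View pics/w4.png

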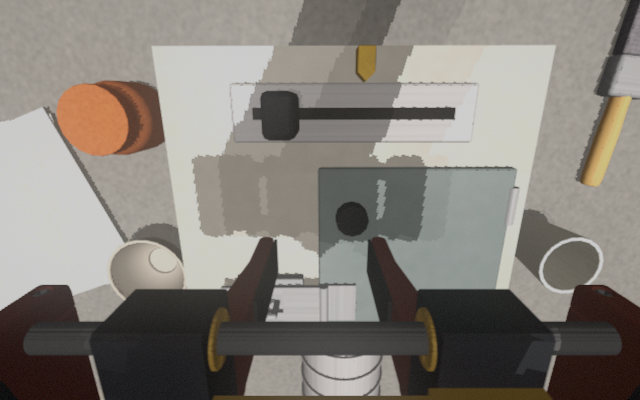

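The wrist view shows the brass clip's point at (366,80), the grip top centred at (280,113), the hatch flush, and the hasp flat at the bottom (275-355,290). The clip is at y ≈ 8.5 mm in the box frame, agreeing with the top view. Now I'll grasp the grip.

Request:
arm_command --pt "13 -4 0 0 0 0 1" --pt "13 -4 0 0 0 0 1" --pt "13 -4 0 0 0 0 1" --pt "12 -4 0 0 0 0 1" --pt "12 -4 0 0 0 0 1" --pt "12 -3 0 0 0 0 1" --pt "0 0 0 0 0 0 1" --pt "0 0 14 0 0 0 1" --pt "0 0 14 0 0 0 1" --pt "0 0 14 0 0 0 1" --pt "0 0 12 0 0 0 1" --pt "0 0 0 0 0 0 1"

```text
time_s: 9.37
tcp_pos: [0.4925, -0.1234, 0.1712]
tool_rot: [-0.001, -0.124, 0.992, 0.0]
force: [-0.2, 0.3, -1.5]
gripper_width: 0.0877
finger_force: 0.0
```

Run:
```python
from st import *
show(); c=dict(np.load("w4.npz"))
for p,z in[((366,80),.136),((366,80),.128),((280.5,110),.174)]:print(p,tobox(plane(c,p,z)).round(4))
```

```text
t 9.37 box TCP mm [-85.8 -43.4 171.2] tip z 146.2 ytool(box) [-0.     1.     0.001] z [-0.003  0.001 -1.   ] F [-0.2  0.3 -1.5] w 0.0877 ff 0.0 j [-0.12  0.3   0.33  1.98 -0.13  0.88  2.1 ]
(366, 80) [-0.1051  0.0092  0.136 ]
(366, 80) [-0.1055  0.0102  0.128 ]
(280.5, 110) [-0.0868 -0.0439  0.174 ]
```

Request:
arm_command --pt "0 0 0 0 0 0 0" --pt "0 0 0 0 0 0 0" --pt "0 0 0 0 0 0 0" --pt "0 0 0 0 0 0 0" --pt "0 0 0 0 0 0 0" --pt "0 0 0 0 0 0 0" --pt "0 0 0 0 0 0 0" --pt "0 0 0 0 0 0 0" --pt "0 0 0 0 0 0 0" --pt "0 0 0 0 0 0 0" --squeeze 10

```text
time_s: 10.2
tcp_pos: [0.4934, -0.124, 0.1732]
tool_rot: [0.0, -0.124, 0.992, -0.0]
force: [1.2, -1.6, 1.1]
gripper_width: 0.0249
finger_force: 0.8
```

Request:
arm_command --pt "0 0 0 0 0 0 0" --pt "0 0 0 0 0 0 0" --pt "0 0 0 0 0 0 0" --pt "0 0 0 0 0 0 0"

```text
time_s: 10.53
tcp_pos: [0.4935, -0.1242, 0.1731]
tool_rot: [0.0, -0.124, 0.992, -0.0]
force: [-0.2, -1.2, -0.5]
gripper_width: 0.02
finger_force: 10.0
```

```bash
python3 st.py -85 9 173
```

```text
t 10.53 box TCP mm [-85.  -44.4 173.1] tip z 148.1 ytool(box) [ 0.  1. -0.] z [ 0. -0. -1.] F [-0.2 -1.2 -0.5] w 0.02 ff 9.998108446598053 j [-0.12  0.3   0.33  1.98 -0.12  0.88  2.09]
tool shift mm [-0.  53.4  0.1]
```

The grip is held at width 20 mm and y = -44 mm. I'll slide it +53 mm.

Request:
arm_command --pt "0 4 0 0 0 0 0" --pt "0 7 0 0 0 0 0" --pt "0 7 0 0 0 0 0" --pt "0 7 0 0 0 0 0" --pt "0 7 0 0 0 0 0" --pt "0 7 0 0 0 0 0" --pt "0 7 0 0 0 0 0" --pt "0 5 0 0 0 0 0" --pt "0 2 0 0 0 0 0" --pt "0 0 0 0 0 0 0" --pt "0 0 0 0 0 0 0" --pt "0 0 0 0 0 0 0"

```text
time_s: 11.53
tcp_pos: [0.4802, -0.0723, 0.1731]
tool_rot: [-0.0, -0.124, 0.992, 0.0]
force: [-1.5, 1.3, 2.7]
gripper_width: 0.0197
finger_force: 10.0
```

```bash
python3 st.py -85 9 173
```

```text
t 11.53 box TCP mm [-85.1   9.2 173.1] tip z 148.1 ytool(box) [0.    1.    0.001] z [-0.     0.001 -1.   ] F [-1.5  1.3  2.7] w 0.0197 ff 9.998533129692078 j [-0.21  0.26  0.31  2.03 -0.1   0.87  1.98]
tool shift mm [-0.1 -0.2  0.1]
```

Release, lift and retreat to a viewpoint over the hatch (x ≈ -10).

Request:
arm_command --pt "0 0 0 0 0 0 1" --pt "0 0 0 0 0 0 1" --pt "0 0 0 0 0 0 1" --pt "0 0 0 0 0 0 1" --pt "0 0 0 0 0 0 1" --pt "0 0 0 0 0 0 1" --pt "0 0 -15 0 0 0 1" --pt "0 0 -25 0 0 0 1" --pt "0 0 -25 0 0 0 1" --pt "0 0 -25 0 0 0 1" --pt "0 0 -20 0 0 0 1" --pt "0 0 -10 0 0 0 1"

```text
time_s: 12.53
tcp_pos: [0.4813, -0.0728, 0.2957]
tool_rot: [0.002, -0.124, 0.992, -0.0]
force: [0.4, -0.5, 0.3]
gripper_width: 0.0879
finger_force: 0.0
```

Request:
arm_command --pt "-13 0 0 0 0 0 1" --pt "-13 0 0 0 0 0 1" --pt "-13 0 0 0 0 0 1" --pt "-13 0 0 0 0 0 1" --pt "-13 0 0 0 0 0 1" --pt "0 0 0 0 0 0 1" --pt "0 0 0 0 0 0 1"

```text
time_s: 13.12
tcp_pos: [0.5432, -0.0565, 0.2922]
tool_rot: [-0.001, -0.124, 0.992, -0.0]
force: [-1.0, 0.3, 0.4]
gripper_width: 0.0874
finger_force: 0.0
```

Run:
```python
from st import *
show(); c=robot.get_calibration("wrist");W=robot.get_image("wrist");cv2.imwrite("pics/w5.png",W)
h=cv2.cvtColor(W,cv2.COLOR_BGR2HSV);m=(h[...,0]>18)&(h[...,0]<36)&(h[...,1]>120)&(h[...,2]>60)
def proj(p):
    w=np.r_[R.from_euler("z",a).apply(p)[:2]/1e3+o,p[2]/1e3];return cv2.projectPoints(w[None],c["rvec"],c["tvec"],c["mtx"],None)[0].ravel()
u,v=proj([-121,9,136]);g=proj([-85,9,174]);print(u,v,g)
for b in blob(m,(int(u)-40,max(0,int(v)-40),int(u)+40,int(v)+40)):print("clip",b,tobox(plane(c,b[1],.136)).round(4))
for b in blob(W.max(2)<50,(int(g[0])-50,int(g[1])-40,int(g[0])+50,int(g[1])+40),40):print("grip",b,tobox(plane(c,b[1],.17)).round(4))
```

```text
t 13.12 box TCP mm [-20.2   9.  292.2] tip z 267.2 ytool(box) [-0.  1.  0.] z [-0.002  0.    -1.   ] F [-1.   0.3  0.4] w 0.0874 ff 0.0 j [-0.25  0.24  0.32  1.75 -0.08  1.17  1.92]
321.18377603403974 78.10680210483217 [321.05105948 124.35440926]
clip (295, [321.0, 82.9], [315, 72, 13, 26]) [-0.1171  0.0088  0.136 ]
grip (1071, [324.7, 124.6], [297, 108, 65, 35]) [-0.0845  0.0119  0.17  ]
```

View pics/w5.png

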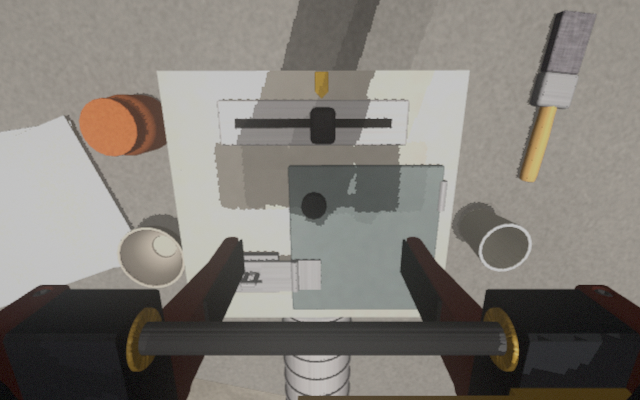

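The grip (centre about (322,125)) is level with the clip (321,83) to within about 1-2 mm. The hatch is shut, the hasp is flat, the gripper is clear, and the pots and brush look where they were. Handing in.

```bash
python3 -c "
from plant import robot
print(robot.job_done())"
```

```text
the job is handed in; nothing more can be done
None
```

I shut the hatch, laid the hasp flat over the staple and set the damper grip level with the clip to within about 2 mm, then handed the job in at about 13 s; the pots and brush looked undisturbed, and no verdict came back.

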